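# Set out the dressing things by height

### The arm

A 6-joint arm with a two-finger parallel gripper is mounted at the origin on a cart in front of the work surface, level with it; the furniture and walls round the work are solid. World frame = base frame: x ahead of the robot, y to its left, z up, the work surface at z = 0. Lengths are in mm, angles in rad, forces in N, time in s.
With the tool pointing down it reaches from about 275 to 825 mm from the base axis. Payload 4.9 kg.
Tool frame: the origin (TCP) lies between the finger pads, 19 mm behind the fingertips; this is the grasp point; z points along the fingers, y is the direction in which the jaws open and shut (so a half turn about z gives the same grasp; the last joint's range is limited). The gripper opens to 85 mm and grips with 20 to 120 N. Pads are 22 mm wide; open, the fingers measure 114 mm over their backs; the gripper's body (76 mm by 85 mm) begins 54 mm behind the grasp point. The pads swing forward as they close: fully open they stand 13 mm farther back than shut.
Start: joints at [-1.291, 0.326, -0.193, 1.052, 0, 1.437], TCP at [221.164, -503.592, 249.981] pointing down, gripper open.
Joint ranges: [-2.65, 2.65], [-0.97, 1.79], [-1.3, 1.35], [-1.93, 2.1], [-1.47, 1.37], [-3.14, 3.14]. Speed limits (rad/s): [2.57, 2.57, 3.14, 3.14, 3.14, 3.14].

### API

Orientations are given as [roll, pitch, yaw] about the fixed x, y, z axes, in that order (R = Rz(yaw) Ry(pitch) Rx(roll)).
In Python, from bench import bot, solve_ik, imaging gives the robot as it stands. Calls block until the motion is done:
- bot.move_ptp(position, orientation): joint-space move of the TCP to a pose.
- bot.movel(position, rot=None, max_speed=150, threshold=None): straight line of the TCP; rot=None keeps the orientation; max_speed is the mean speed in mm/s. With threshold (N) it stops when the force on the tool has changed by that much, and returns True; else False.
- bot.move_j(angles): joint-space move.
- bot.grip(opening, effort=None): opening from 0.0 (shut) to 1.0 (fully open); effort is the grip in N (None keeps the last); returns when the fingers have stopped.
- bot.dwell(seconds).
- solve_ik(position, orientation): joint angles nearest the present ones, or None.
- bot.get_state(): the state.
- imaging.capture(name): name is "side" or "top" or "wrist"; returns the picture (384x512x3 uint8, blue, green, red); there is no depth.
- imaging.camera_model(name): a dict with "K" (3x3 intrinsics, pixels), "position" and "rotation" of the camera in the world. Camera axes: x right, y up, looking along -z (the intrinsics and any distortion apply to the point x, -y, -z); pixel columns grow to the right and rows downward; lengths in mm; the calibration is good to about 2 mm. The wrist camera is an equidistant fisheye: a pixel r from the principal point sees the ray r / f radians off the axis. A picture is of the moment at which its call begins: read the wrist's pose just before it. camera_model takes no time and is no camera call; for the wrist camera it gives the pose at the moment of the call.
A pose or a line that the arm cannot do raises bot.IKError and nothing moves.
- bot.sign_off(): hands the job in, once; it reports no verdict.
The state is a dict: "t": time; "qpos": joint angles; "joint_velocities": joint speeds; "effort": joint torques, N m; "tcp_pos": TCP position; "orientation": TCP orientation; "contact_force": force on the tool from outside, world axes, zero at the start; "wrist_torque": the same for the moment, N m; "opening": opening from 0.0 (shut) to 1.0 (fully open).
Only numpy, scipy, OpenCV 4.12 (cv2) and the standard library are available. Lean on these libraries where they do the work, as an engineer would, in place of code of your own. Each camera call takes 0.05 s, during which the arm holds its last target.

### The job

Set out the four dressing things from the left of the bench on the white strip, one standing upright in the middle of each grey pad, in order of height: the tallest on the pad next to the tall steel post, then falling to the shortest at the other end of the strip. The things are the amber squeeze bottle, the dropper bottle, the gauze roll and the small ointment jar. Leave the specimen cup standing where it is.

Things in the scene. Friction and masses are not known exactly. Their poses are not given: they have to be found in the camera images.
- squeeze_bottle: Amber antiseptic squeeze bottle with a white nozzle, the tallest: 166 mm high over the nozzle; round body 53 mm across from the foot to 124 mm height at most; grasp the body, for instance with the TCP about 100 mm above its underside. About 0.19 kg. Loose, stands upright on the left of the bench, in any yaw (a wall pillar fills x > 0.52, y > 0.5). Origin at the centre of its underside, z axis up.
- dropper_bottle: Small brown dropper bottle with a black teat: 102 mm high; round body 33 mm across up to 62 mm height, then a 24 mm collar up to 77 mm and a 13 mm teat; grasp the body, TCP about 50 mm above its underside. About 0.07 kg. Loose, stands upright on the left of the bench, in any yaw (a wall pillar fills x > 0.52, y > 0.5). Origin at the centre of its underside, z axis up.
- gauze_roll: White wrapped gauze roll standing on end, a rigid cylinder 38 mm across and 62 mm high. About 0.02 kg. Loose, stands upright on the left of the bench, in any yaw (a wall pillar fills x > 0.52, y > 0.5). Origin at the centre of its underside, z axis up.
- ointment_jar: Low white screw-lid jar, the shortest: 36 mm high; body 45 mm across up to 22 mm, lid 48 mm across above that. Grasp with the TCP about 26 mm above its underside. About 0.06 kg. Loose, stands upright on the left of the bench, in any yaw (a wall pillar fills x > 0.52, y > 0.5). Origin at the centre of its underside, z axis up.
- pad_1: Grey disc, 66 mm across and 2 mm thick, fixed on the white strip; the first of four in a row, counted from the strip's left (+y) end. Origin at the centre of its underside, on the strip's top face at z = 5 mm; its top is 2 mm higher (z = 7 mm). Pads are 85 mm apart, centre to centre. Its y axis runs along the strip towards pad_1 and its z axis up.
- pad_2: Grey disc, 66 mm across and 2 mm thick, fixed on the white strip; the second of four in a row, counted from the strip's left (+y) end. Origin at the centre of its underside, on the strip's top face at z = 5 mm; its top is 2 mm higher (z = 7 mm). Pads are 85 mm apart, centre to centre. Its y axis runs along the strip towards pad_1 and its z axis up.
- pad_3: Grey disc, 66 mm across and 2 mm thick, fixed on the white strip; the third of four in a row, counted from the strip's left (+y) end. Origin at the centre of its underside, on the strip's top face at z = 5 mm; its top is 2 mm higher (z = 7 mm). Pads are 85 mm apart, centre to centre. Its y axis runs along the strip towards pad_1 and its z axis up.
- pad_4: Grey disc, 66 mm across and 2 mm thick, fixed on the white strip; the last of four in a row, counted from the strip's left (+y) end. Origin at the centre of its underside, on the strip's top face at z = 5 mm; its top is 2 mm higher (z = 7 mm). Pads are 85 mm apart, centre to centre. Its y axis runs along the strip towards pad_1 and its z axis up.
- end_post: Steel post, 14 mm thick, 76 mm high, fixed on one end of the white strip (420 x 80 x 5 mm, fixed), in line with the pads and 62.5 mm from the centre of the first or the last pad; it marks the tall end. The strip's other end has only a flat stud 7 mm high. It may stand at either end. Origin at the centre of its underside at z = 5 mm, z axis up.
- specimen_cup: Bystander: specimen cup with a yellow screw lid, 65 mm across at the lid and 66 mm high, loose, standing behind the white strip. Not to be moved. Origin at the centre of its underside, z axis up.

How it is judged:
By the outcome, as a careful person would: the job done as asked, in the order asked, and still so for the second after the job is handed in, with the robot touching nothing.
It also fails if it takes over 118 s, if anything falls off the work surface, if the arm or the gripper's body presses on something with over 40 N, if the wrist force passes 120 N, or if a joint passes its speed limit or range.

## Working session

There is one attempt and no reset: what is moved stays moved. The work goes in short steps, each a Python script; the robot and the scene stay as the last script left them, time stands still between calls to the robot, and variables do not carry over. Pictures are saved under pics/ and viewed, and the job is handed in when it is done.

```bash
ls; mkdir -p pics; python3 - <<'E'
from bench import bot, imaging
import cv2
for n in ["side","top","wrist"]:
    m=imaging.camera_model(n); print(n,m)
    cv2.imwrite(f"pics/{n}0.png",imaging.capture(n))
print(bot.get_state())
E
```

```text
pics
side {'K': array([[496.37680761,   0.        , 260.46979755],
       [  0.        , 496.37680761, 182.93868044],
       [  0.        ,   0.        ,   1.        ]]), 'position': array([  381.78831468, -1178.98834992,   929.11209686]), 'rotation': array([ 0.92545588, -0.00312495, -0.21019561])}
top {'K': array([[421.05102821,   0.        , 251.50736634],
       [  0.        , 421.05102821, 189.30345918],
       [  0.        ,   0.        ,   1.        ]]), 'position': array([ 555.01554646,  -28.0492382 , 1238.97218971]), 'rotation': array([ 0.05772173, -0.00609553, -1.5659213 ])}
wrist {'K': array([[297.31863964,   0.        , 254.57147777],
       [  0.        , 297.31863964, 191.83664373],
       [  0.        ,   0.        ,   1.        ]]), 'position': array([ 292.53260112, -472.00793402,  374.2627721 ]), 'rotation': array([-0.31081351,  0.00198645, -1.15786499])}
{'t': 0.15, 'qpos': array([-1.29120148e+00,  3.26773799e-01, -1.93387158e-01,  1.05200444e+00,
       -2.45101098e-05,  1.43664098e+00]), 'joint_velocities': array([ 1.62137361e-05, -1.29225847e-03,  3.06886135e-03, -2.10103067e-04,
        1.62576542e-03,  3.53237415e-04]), 'effort': array([ 1.79716659e-03, -4.43704140e+01,  2.62665117e+01,  1.04492594e-02,
       -6.02221871e-05, -5.31671091e-06]), 'tcp_pos': array([ 221.0298687 , -503.15452915,  249.3690931 ]), 'orientation': array([-3.14023260e+00, -1.58828402e-04,  4.13750106e-01]), 'contact_force': array([ 0.79801384,  0.08460379, -0.25052881]), 'wrist_torque': array([-0.01254658,  0.0070159 , -0.00204529]), 'opening': 1.0024042574085057}
```

View pics/top0.png

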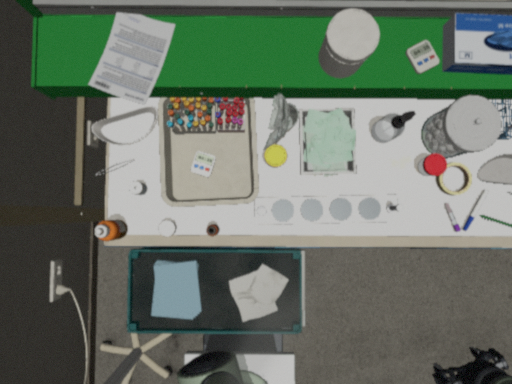

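View pics/side0.png

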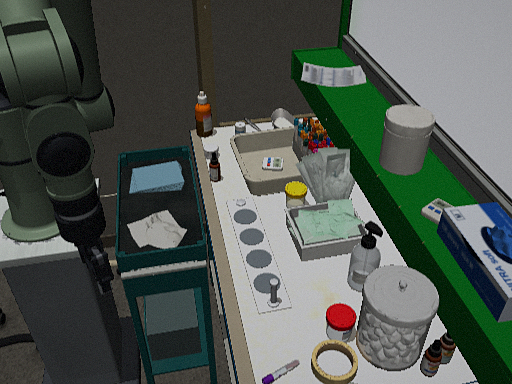

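View pics/wrist0.png

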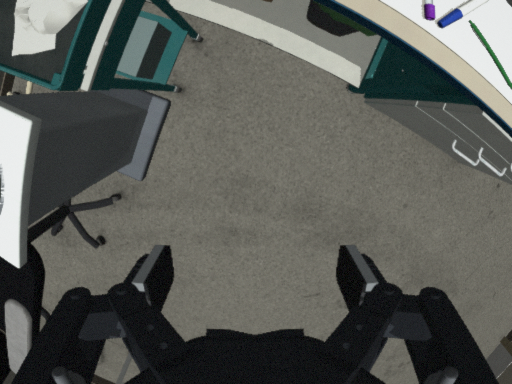

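```bash
cat > h.py <<'E'
import numpy as np, cv2
from scipy.spatial.transform import Rotation as R
def ray(m,u,v,fish=False):
    K=m["K"]; x=(u-K[0,2])/K[0,0]; y=(v-K[1,2])/K[1,1]
    if fish:
        r=np.hypot(x,y); s=np.sin(r)/max(r,1e-9); d=np.array([x*s,-y*s,-np.cos(r)])
    else: d=np.array([x,-y,-1.0])
    rr=m["rotation"]
    M=R.from_euler("xyz",rr).as_matrix()
    return np.array(m["position"]),M@d
def plane(m,u,v,z,fish=False):
    p,d=ray(m,u,v,fish); return p+d*(z-p[2])/d[2]
def proj(m,P,fish=False):
    M=R.from_euler("xyz",m["rotation"]).as_matrix(); c=M.T@(np.array(P)-m["position"]); x,y,z=c[0],-c[1],-c[2]
    K=m["K"]
    if fish:
        r=np.hypot(x,y); th=np.arctan2(r,z); return K[0,2]+K[0,0]*x/r*th,K[1,2]+K[0,0]*y/r*th
    return K[0,2]+K[0,0]*x/z,K[1,2]+K[1,1]*y/z
E
python3 - <<'E'
import cv2
a=cv2.imread("pics/top0.png"); b=cv2.imread("pics/side0.png")
A=cv2.resize(a[170:250,85:245],None,fx=5,fy=5,interpolation=2); 
cv2.imwrite("pics/topz.png",A)
cv2.imwrite("pics/topz2.png",cv2.resize(a[130:230,245:405],None,fx=5,fy=5,interpolation=2))
cv2.imwrite("pics/sidez.png",cv2.resize(b[85:195,185:335],None,fx=5,fy=5,interpolation=2))
from bench import imaging
from h import *
m=imaging.camera_model("top")
for u,v,z in [(107,230,100),(167,228,36),(138,187,36),(213,229,80),(283,210,7),(312,210,7),(340,209,7),(369,208,7),(393,207,40),(275,155,66)]: print(u,v,plane(m,u,v,z).round(1))
E
```

```text
107 230 [509.2 353.4 100. ]
167 228 [513.1 204.7  36. ]
138 187 [629.5 289.4  36. ]
213 229 [512.5  70.2  80. ]
283 210 [ 566.1 -127.6    7. ]
312 210 [ 566.5 -212.5    7. ]
340 209 [ 569.9 -294.5    7. ]
369 208 [ 573.2 -379.5    7. ]
393 207 [ 575.9 -438.7   40. ]
275 155 [ 719.5 -100.3   66. ]
```

View pics/topz.png

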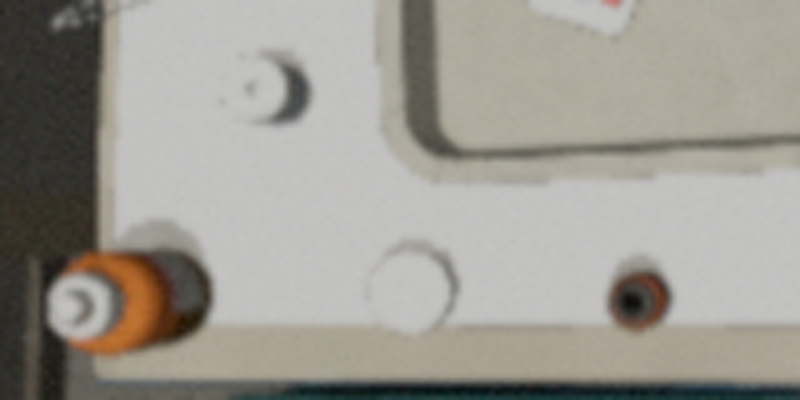

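View pics/topz2.png

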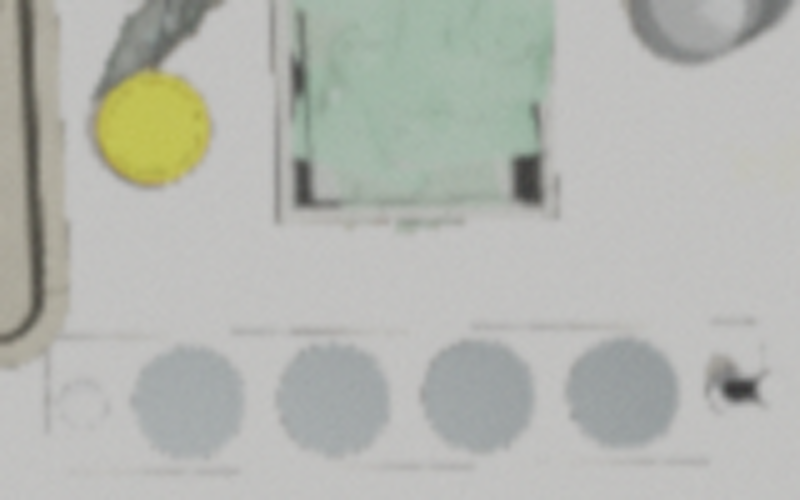

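View pics/sidez.png

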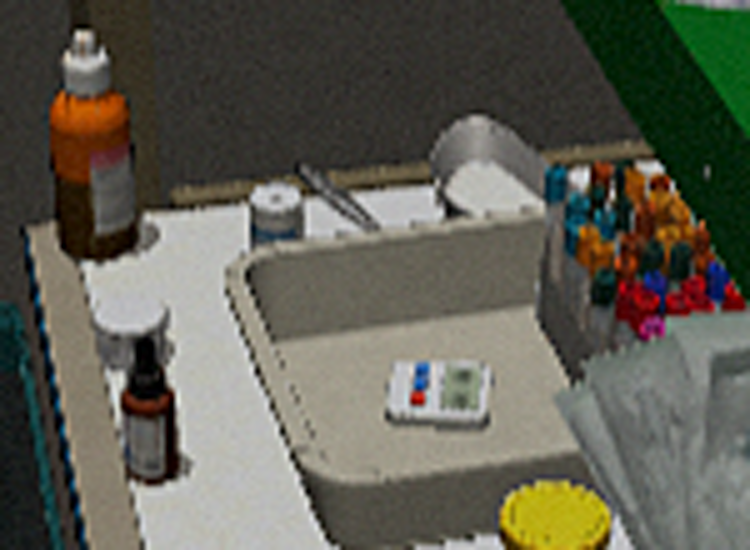

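```bash
python3 - <<'E'
from bench import bot, imaging, solve_ik
import cv2,numpy as np
for p in [(430,190,330),(510,345,110),(630,289,35),(513,205,26),(512,70,50),(567,-128,35),(567,-212,40),(570,-294,57),(573,-380,107)]:
    for y in (0,np.pi/2,-np.pi/2,np.pi):
        q=solve_ik(p,[np.pi,0,y]); print(p,round(y,2),None if q is None else np.round(q,2))
bot.move_ptp([430,190,330],[np.pi,0,0])
print(bot.get_state()["t"],bot.get_state()["tcp_pos"])
m=imaging.camera_model("wrist"); np.save("m1.npy",m,allow_pickle=True)
cv2.imwrite("pics/w1.png",imaging.capture("wrist")); print(m)
E
```

```text
(430, 190, 330) 0 [ 0.26  0.13 -0.24  1.2   0.   -2.88]
(430, 190, 330) 1.57 [ 0.26  0.13 -0.24  1.2   0.    1.83]
(430, 190, 330) -1.57 [ 0.26  0.13 -0.24  1.2   0.   -1.31]
(430, 190, 330) 3.14 [ 0.26  0.13 -0.24  1.2   0.    0.26]
(510, 345, 110) 0 [ 0.47  0.56 -0.2   0.81  0.   -2.67]
(510, 345, 110) 1.57 [ 0.47  0.56 -0.2   0.81  0.    2.05]
(510, 345, 110) -1.57 [ 0.47  0.56 -0.2   0.81  0.   -1.1 ]
(510, 345, 110) 3.14 [ 0.47  0.56 -0.2   0.81  0.    0.47]
(630, 289, 35) 0 [ 0.32  0.77 -0.01  0.78  0.   -2.82]
(630, 289, 35) 1.57 [ 0.32  0.77 -0.01  0.78  0.    1.89]
(630, 289, 35) -1.57 [ 0.32  0.77 -0.01  0.78  0.   -1.25]
(630, 289, 35) 3.14 [ 0.32  0.77 -0.01  0.78  0.    0.32]
(513, 205, 26) 0 [ 0.25  0.58 -0.45  0.55  0.   -2.9 ]
(513, 205, 26) 1.57 [ 0.25  0.58 -0.45  0.55  0.    1.82]
(513, 205, 26) -1.57 [ 0.25  0.58 -0.45  0.55  0.   -1.32]
(513, 205, 26) 3.14 [ 0.25  0.58 -0.45  0.55  0.    0.25]
(512, 70, 50) 0 [-0.01  0.49 -0.53  0.55  0.    3.13]
(512, 70, 50) 1.57 [-0.01  0.49 -0.53  0.55  0.    1.56]
(512, 70, 50) -1.57 [-0.01  0.49 -0.53  0.55  0.   -1.58]
(51
[... 637 characters left out ...]
(570, -294, 57) -1.57 [-0.59  0.67 -0.17  0.74  0.   -2.16]
(570, -294, 57) 3.14 [-0.59  0.67 -0.17  0.74  0.   -0.59]
(573, -380, 107) 0 [-0.69  0.69  0.03  0.91  0.    2.45]
(573, -380, 107) 1.57 [-0.69  0.69  0.03  0.91  0.    0.88]
(573, -380, 107) -1.57 [-0.69  0.69  0.03  0.91  0.   -2.26]
(573, -380, 107) 3.14 [-0.69  0.69  0.03  0.91  0.   -0.69]
3.7333 [430.11591156 189.75746309 329.94588299]
{'K': array([[297.31863964,   0.        , 254.57147777],
       [  0.        , 297.31863964, 191.83664373],
       [  0.        ,   0.        ,   1.        ]]), 'position': array([508.21043826, 189.4639225 , 454.91206235]), 'rotation': array([-3.11256112e-01,  3.92335239e-04, -1.57227113e+00])}
```

View pics/w1.png

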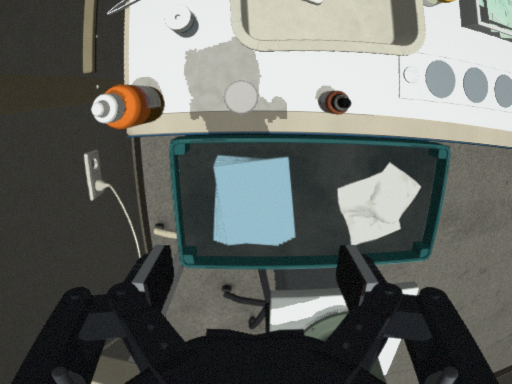

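```bash
python3 - <<'E'
import cv2
a=cv2.imread("pics/w1.png")
c=cv2.resize(a[0:135,85:265],None,fx=4.4,fy=4.4,interpolation=2); cv2.imwrite("pics/w1a.png",c)
c=cv2.resize(a[60:150,220:400],None,fx=4.4,fy=4.4,interpolation=2); cv2.imwrite("pics/w1b.png",c)
t=cv2.imread("pics/top0.png")
c=cv2.resize(t[170:250,90:180],None,fx=7,fy=7,interpolation=2); cv2.imwrite("pics/t1a.png",c)
E
```

```text
(no output)
```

View pics/w1a.png

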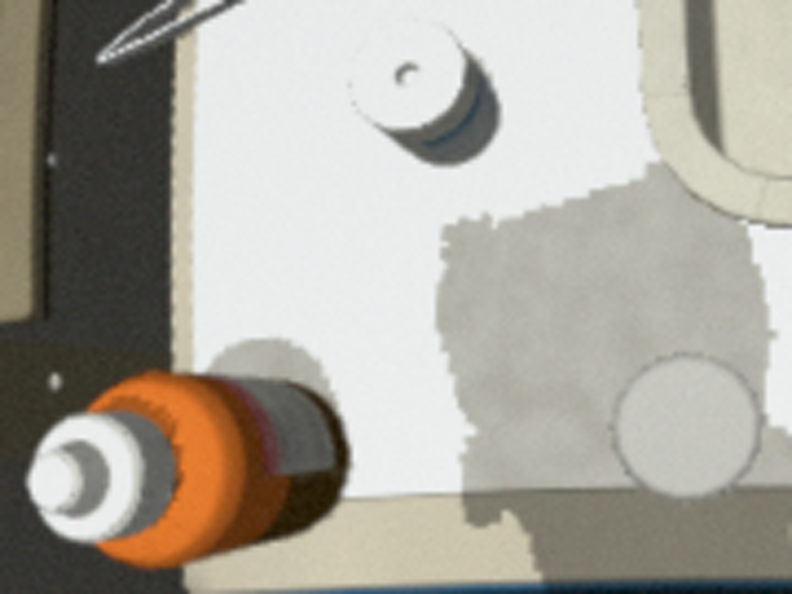

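View pics/w1b.png

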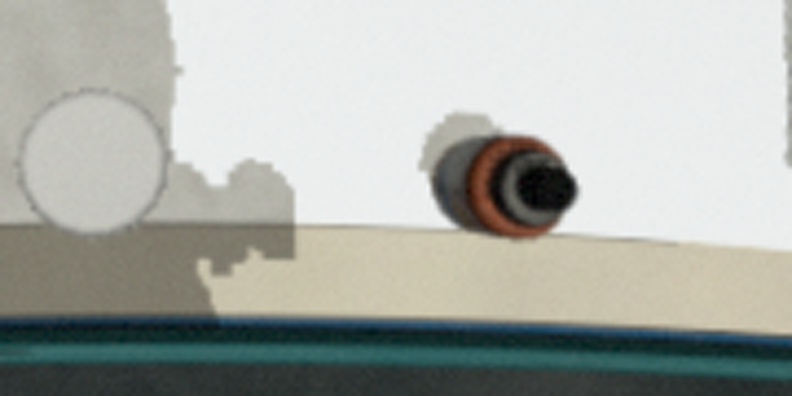

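View pics/t1a.png

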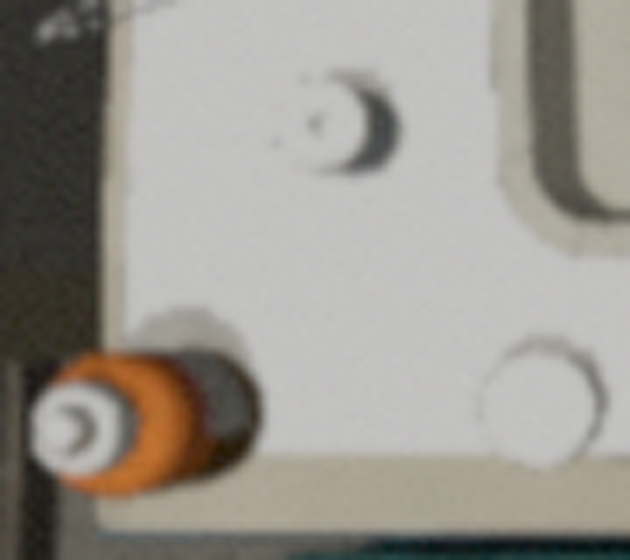

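```bash
python3 - <<'E'
from bench import imaging
from h import *
m1=np.load("m1.npy",allow_pickle=True).item(); mt=imaging.camera_model("top"); ms=imaging.camera_model("side")
for n,w,t,z in [("gauze",(178.2,17),(135.4,187.7),62),("jar",(241.1,96.8),(167.3,228),36),("sq",(97,109.1),(99.3,231.1),166),("drop",(345.2,103.2),(211.4,230),102)]:
    print(n,"wrist",plane(m1,*w,z,True).round(1),"top",plane(mt,*t,z).round(1))
a=cv2.imread("pics/top0.png").astype(int); 
roi=a[190:225,268:385]; 
print(a[210,283],a[210,297],a[200,265])
def pads(img,x0,y0,x1,y1,thr):
    r=img[y0:y1,x0:x1].astype(int); mk=((r[...,0]-r[...,2])>thr).astype(np.uint8)
    mk=cv2.morphologyEx(mk,cv2.MORPH_OPEN,np.ones((3,3)))
    n,l,s,c=cv2.connectedComponentsWithStats(mk)
    return [(c[i]+[x0,y0],s[i][4],s[i][2:4]) for i in range(1,n) if s[i][4]>150]
P=[]
for c,ar,wh in sorted(pads(a,262,190,385,228,10),key=lambda k:k[0][0]):
    print(c.round(2),ar,wh,plane(mt,*c,7).round(1))
b=cv2.imread("pics/side0.png")
for c,ar,wh in pads(b,225,195,290,300,10):
    print("side",c.round(2),ar,wh,plane(ms,*c,7).round(1))
w=cv2.imread("pics/w1.png")
for c,ar,wh in pads(w,415,55,512,120,10):
    print("w",c.round(2),ar,wh,plane(m1,*c,7,True).round(1))
E
```

```text
gauze wrist [625.3 290.6  62. ] top [625.9 289.8  62. ]
jar wrist [511.8 208.3  36. ] top [513.1 203.8  36. ]
sq wrist [507.2 355.9 166. ] top [509.  350.7 166. ]
drop wrist [506.7  80.4 102. ] top [510.6  72.6 102. ]
[170 171 166] [190 192 192] [192 193 195]
side [259.52 259.43] 223 [24 14] [ 569.8 -300.1    7. ]
w [440.06  78.58] 834 [29 36] [ 564.4 -123.4    7. ]
w [475.4   84.68] 656 [24 34] [ 566.5 -208.5    7. ]
w [503.69  90.55] 455 [17 32] [ 568.5 -290.6    7. ]
```

```bash
python3 - <<'E'
from bench import bot, imaging
import cv2,numpy as np
ms=[]
for i,y in enumerate([np.pi,0]):
    bot.move_ptp([460,190,260],[np.pi,0,y]); 
    m=imaging.camera_model("wrist"); im=imaging.capture("wrist"); ms.append(m)
    cv2.imwrite(f"pics/c{i}.png",im); print(bot.get_state()["t"],bot.get_state()["tcp_pos"],m["position"])
np.save("mc.npy",ms,allow_pickle=True)
cv2.imwrite("pics/top1.png",imaging.capture("top"))
a=[cv2.imread(f"pics/c{i}.png") for i in (0,1)]
cv2.imwrite("pics/c01.png",cv2.resize(np.hstack(a),(800,300)))
E
```

```text
6.475 [460.04476439 190.01091499 260.0601957 ] [381.19084606 189.72216668 385.01632359]
9.175 [460.00363592 189.99075257 260.00752472] [538.07744273 189.72037928 384.96704483]
```

View pics/c01.png

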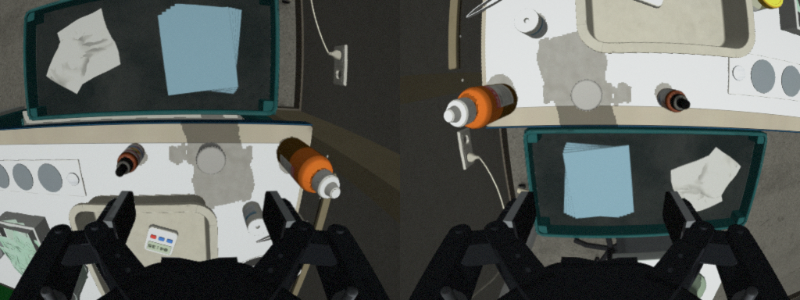

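```bash
python3 - <<'E'
from h import *
ms=np.load("mc.npy",allow_pickle=True)
for i in (0,1):
    a=cv2.imread(f"pics/c{i}.png"); m=ms[i]
    x0,y0,w,h=((240,175,50,50) if i==0 else (210,100,60,45)); 
    r=cv2.GaussianBlur(cv2.resize(a[y0:y0+h,x0:x0+w],None,fx=6,fy=6,interpolation=2),(5,5),0)
    g=cv2.cvtColor(r,cv2.COLOR_BGR2GRAY)
    c=cv2.HoughCircles(g,cv2.HOUGH_GRADIENT_ALT,1.5,50,param1=100,param2=0.5,minRadius=80,maxRadius=180)
    print("jar", c)
    if c is not None:
        for k in c[0][:2]: 
            u,v=x0+(k[0]+.5)/6-.5,y0+(k[1]+.5)/6-.5; print((u,v),plane(m,u,v,36,True).round(1))
    img=a.astype(int); mk=((img[...,0]-img[...,2])>8)&(img[...,1]>100); mk=cv2.morphologyEx(mk.astype(np.uint8),cv2.MORPH_OPEN,np.ones((3,3)))
    n,l,s,cc=cv2.connectedComponentsWithStats(mk)
    for j in range(1,n):
        if 200<s[j][4]<3000: print(i,cc[j].round(1),s[j],plane(m,*cc[j],7,True).round(1))
def crop(f,x,y,w,h,o):
    a=cv2.imread(f); cv2.imwrite(o,cv2.resize(a[y:y+h,x:x+w],(w*4,h*4),interpolation=2))
crop("pics/c0.png",135,165,200,150,"pics/c0a.png")
crop("pics/c0.png",240,165,200,130,"pics/c0b.png")
crop("pics/c1.png",35,0,200,150,"pics/c1a.png")
crop("pics/c1.png",200,70,200,90,"pics/c1b.png")
E
```

```text
jar [[[175.5     177.      102.32062]]]
(np.float32(268.83334), np.float32(204.08333)) [509.6 207.7  36. ]
0 [ 28.6 226.2] [ 16 210  26  33 603] [ 566.1 -208.5    7. ]
0 [ 63.4 227.6] [ 49 210  30  36 812] [ 564.1 -123.6    7. ]
0 [  4.3 227.7] [  0 212  11  29 249] [ 573.5 -282.3    7. ]
0 [ 23.1 320. ] [   0  296   43   51 1238] [ 811. -341.    7.]
jar None
1 [464.4  97.3] [ 450   77   30   42 1017] [ 564.5 -123.5    7. ]
1 [500.3 103.4] [489  85  23  39 737] [ 566.5 -208.     7. ]
```

View pics/c0a.png

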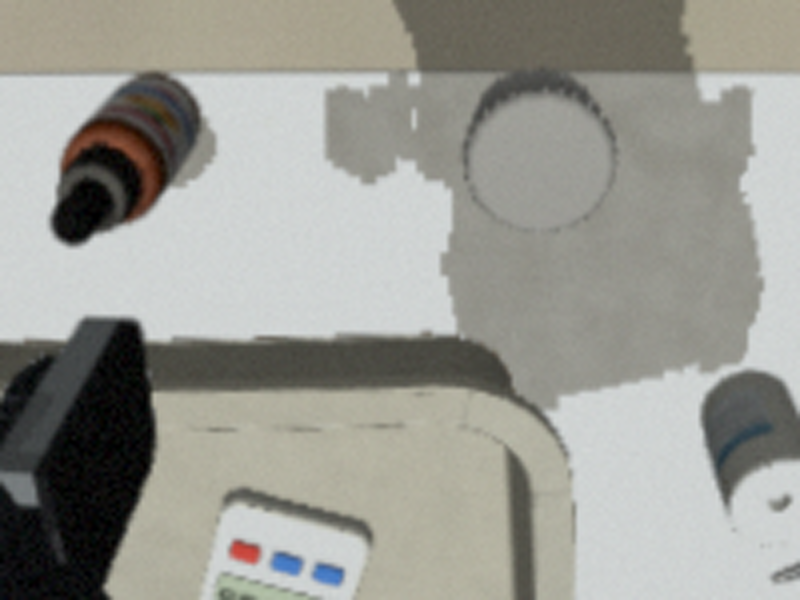

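View pics/c0b.png

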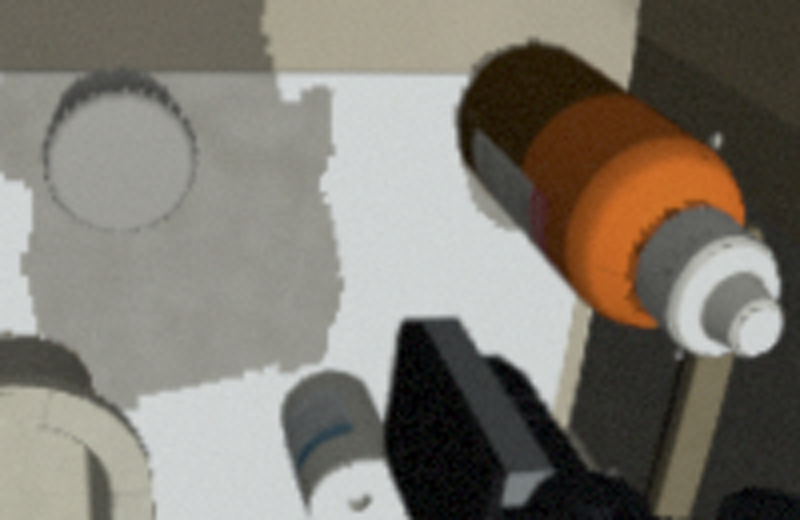

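View pics/c1a.png

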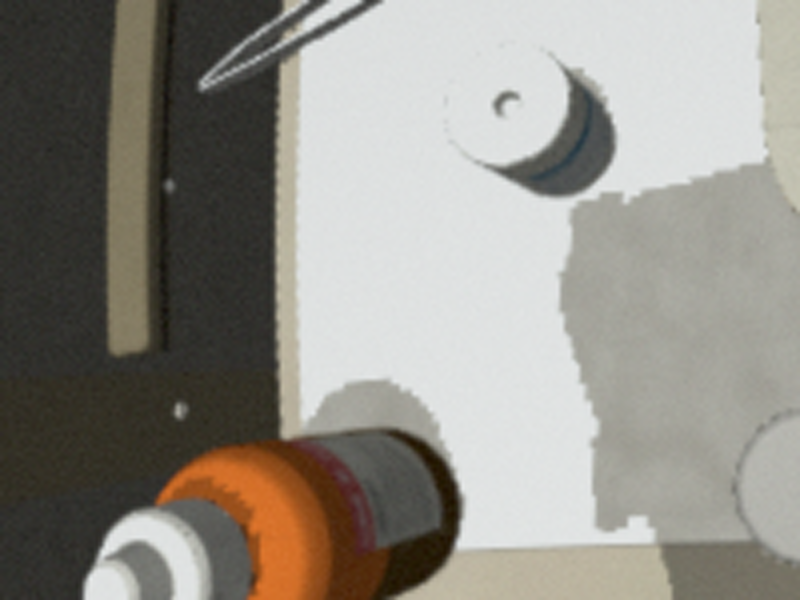

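View pics/c1b.png

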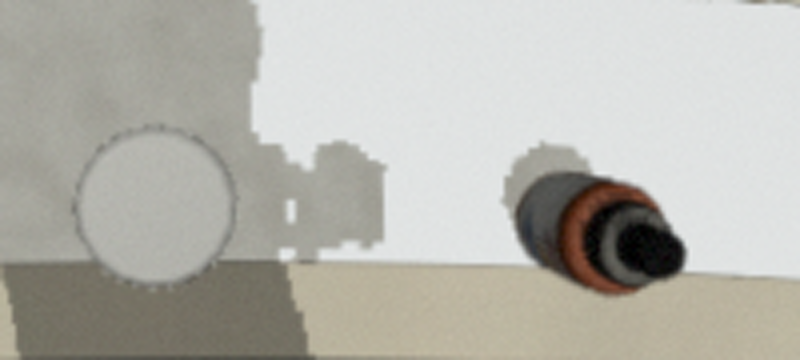

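```bash
python3 - <<'E'
from h import *
ms=np.load("mc.npy",allow_pickle=True)
for n,i,p,z in [("jar",0,(269.6,204.7),36),("jar",1,(238.4,121.1),36),("sq",0,(429.1,247.1),166),("sq",1,(62.1,145.1),166),("dr",0,(152.8,219.6),102),("dr",1,(366.6,133.4),102),("gz",1,(162.1,25.7),62)]:
    print(n,i,plane(ms[i],*p,z,True).round(1))
for P in [(507,356),]:
  for i in (0,1): print([np.round(proj(ms[i],(P[0],P[1],z),True),1) for z in (0,62,124,166)])
for i in (0,1): print([np.round(proj(ms[i],(507,79,z),True),1) for z in (0,62,102)])
E
```

```text
jar 0 [510.4 208.6  36. ]
jar 1 [512.6 208.8  36. ]
sq 0 [507.2 356.4 166. ]
sq 1 [510.1 355.7 166. ]
dr 0 [503.6  80.1 102. ]
dr 1 [508.2  78.2 102. ]
gz 1 [625.9 291.3  62. ]
[array([370.3, 193. ]), array([387.6, 208.4]), array([409.9, 228.9]), array([428.8, 246.9])]
[array([132.8, 127.2]), array([112.9, 132.8]), array([ 86.1, 140.9]), array([ 62.3, 148.6])]
[array([175.2, 193.2]), array([162.5, 209.2]), array([152.2, 222.5])]
[array([338.5, 125. ]), array([353.3, 130.1]), array([365.8, 134.5])]
```

```bash
python3 - <<'E'
from h import *
from bench import imaging
m1=np.load("m1.npy",allow_pickle=True).item(); mt=imaging.camera_model("top")
def tri(a,b):
    p,d=a;q,e=b; d=d/np.linalg.norm(d); e=e/np.linalg.norm(e)
    s=np.linalg.lstsq(np.stack([d,-e],1),q-p,rcond=None)[0]; return ((p+s[0]*d+q+s[1]*e)/2).round(0)
print(tri(ray(m1,449,147,True),ray(mt,302,250)),tri(ray(m1,171,138,True),ray(mt,131,249)))
print("tray",tri(ray(m1,235,10,True),ray(mt,164,190)))
E
```

```text
[ 444. -188.  -37.] [452. 314.  16.]
tray [621. 209.  85.]
```

```bash
cat > pp.py <<'E'
from bench import bot, imaging
from h import *
D=np.array([2.0,-84.8]); D=D/np.linalg.norm(D)*85
PAD={1:np.array([564.3,-123.5])}
for i in (2,3,4): PAD[i]=PAD[1]+D*(i-1)
def snap(n,f):
    m=imaging.camera_model(n); im=imaging.capture(n); cv2.imwrite("pics/"+f+".png",im); np.save(f+".npy",m,allow_pickle=True)
def pick(xy,h,yaw,eff,hi):
    o=[np.pi,0,yaw]; 
    bot.grip(1.0,eff)
    bot.move_ptp([*xy,hi],o); 
    hit=bot.movel([*xy,h],max_speed=120,threshold=12)
    print("down",hit,bot.get_state()["tcp_pos"])
    bot.grip(0.0,eff); print("opening mm",bot.get_state()["opening"]*85)
    bot.movel([*xy,hi],max_speed=150)
    s=bot.get_state(); print("lifted",s["t"],s["opening"]*85,s["contact_force"])
def goto(xy,hi,yaw): bot.move_ptp([*xy,hi],[np.pi,0,yaw])
def place(xy,h,rel):
    bot.movel([*xy,h+7+5],max_speed=120)
    print("touch",bot.movel([*xy,h+7-2],max_speed=15,threshold=5),bot.get_state()["tcp_pos"])
    bot.grip(rel); 
    bot.movel([*xy,h+7+140],max_speed=150); print(bot.get_state()["t"])
E
python3 - <<'E'
from pp import *
pick((511.5,208.7),26,np.pi,40,180)
goto(PAD[1],180,np.pi)
print(bot.get_state()["t"])
snap("wrist","j1")
E
```

```text
down False [512.07635024 208.87295567  26.66472608]
opening mm 46.36562841841398
lifted 15.1583 46.058487425508936 [-0.0814622  -0.25111219 -0.0672382 ]
16.4333
```

View pics/j1.png

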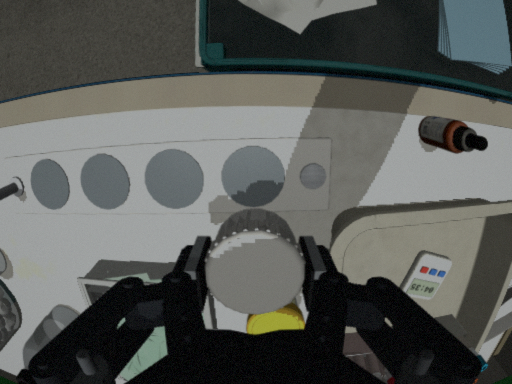

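```bash
cat >> h.py <<'E'
def padcent(f,z=7):
    a=cv2.imread(f"pics/{f}.png"); m=np.load(f"{f}.npy",allow_pickle=True).item(); img=a.astype(int)
    mk=((img[...,0]-img[...,2])>8)&(img[...,1]>80); mk=cv2.morphologyEx(mk.astype(np.uint8),cv2.MORPH_OPEN,np.ones((3,3)))
    out=[]
    for c in cv2.findContours(mk,cv2.RETR_EXTERNAL,cv2.CHAIN_APPROX_NONE)[0]:
        if cv2.contourArea(c)<500: continue
        P=np.array([plane(m,*p,z,True)[:2] for p in c[:,0]]).astype(np.float32)
        (x,y),r=cv2.minEnclosingCircle(P)
        if 25<r<45: out.append((round(x,1),round(y,1),round(r,1),np.round((P.min(0)+P.max(0))/2,1)))
    return sorted(out,key=lambda k:-k[1])
E
python3 - <<'E'
from h import *
for o in padcent("j1"): print(o)
m=np.load("j1.npy",allow_pickle=True).item()
print(m["position"],plane(m,256,272,190,True))
import pp; print(pp.PAD)
E
```

```text
(564.8, -124.5, 31.9, array([ 557.9, -124.1], dtype=float32))
(567.2, -209.5, 32.0, array([ 567.3, -209.3], dtype=float32))
(569.6, -294.9, 31.9, array([ 570.1, -295.2], dtype=float32))
(571.6, -379.8, 31.7, array([ 571.3, -380.5], dtype=float32))
[ 485.4302577  -122.84128182  304.78844201] [ 560.6946077  -122.02242958  190.        ]
{1: array([ 564.3, -123.5]), 2: array([ 566.30415965, -208.47636933]), 3: array([ 568.30831931, -293.45273865]), 4: array([ 570.31247896, -378.42910798])}
```

```bash
python3 - <<'E'
from h import *
m=np.load("j1.npy",allow_pickle=True).item()
for z in (189,190): print([plane(m,*p,z,True)[:2].round(1) for p in [(255,231),(255,313),(205,272),(304,272)]])
a=cv2.imread("pics/j1.png"); cv2.imwrite("pics/j1z.png",cv2.resize(a[190:340,170:350],None,fx=4,fy=4,interpolation=2))
E
```

```text
[array([ 540.3, -122.5]), array([ 586.6, -122.4]), array([ 561.8, -145.7]), array([561.8, -99.7])]
[array([ 539.8, -122.5]), array([ 585.8, -122.5]), array([ 561.1, -145.5]), array([561.1, -99.9])]
```

View pics/j1z.png

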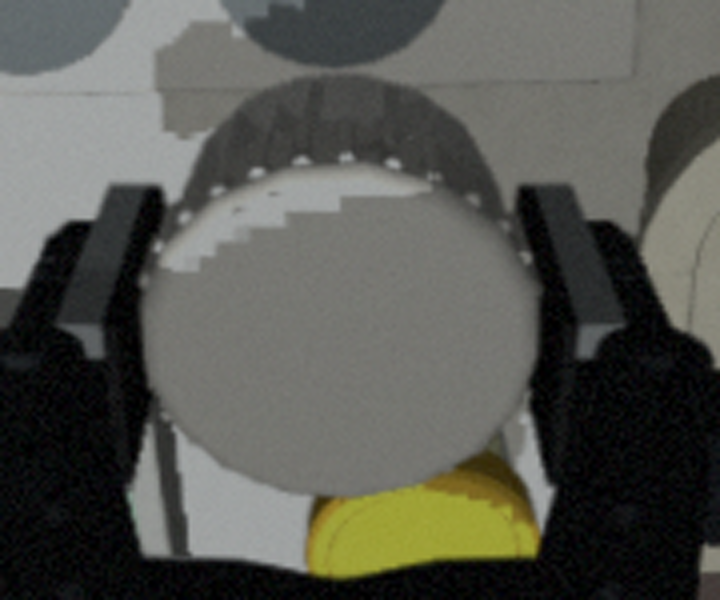

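```bash
sed -i 's/^D=.*/D=np.array([2.3,-85.0]); D=D\/np.linalg.norm(D)*85/; s/564.3,-123.5/564.6,-124.1/' pp.py
python3 - <<'E'
from pp import *
p=PAD[1]+[0.8,0]
place(p,26,0.85)
snap("wrist","j2")
# gauze
pick((625.8,291),42,np.pi/2,25,190)
goto(PAD[2],200,np.pi/2)
snap("wrist","g1"); print(bot.get_state()["t"])
E
```

```text
touch True [ 565.8251023  -124.27398583   33.75950201]
19.6583
down False [626.54726019 291.22297596  43.00868706]
opening mm 36.38159610539515
lifted 24.95 36.57480379378925 [-0.2981513   0.70353255 -1.02489137]
26.825
```

View pics/j2.png

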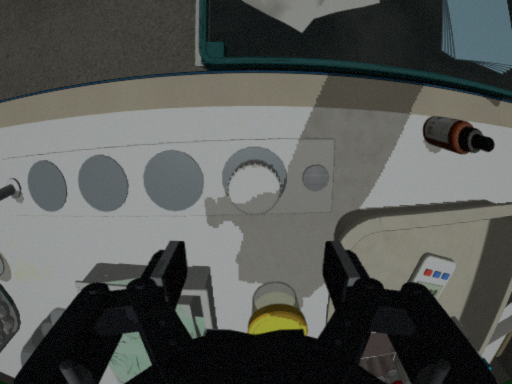

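View pics/g1.png

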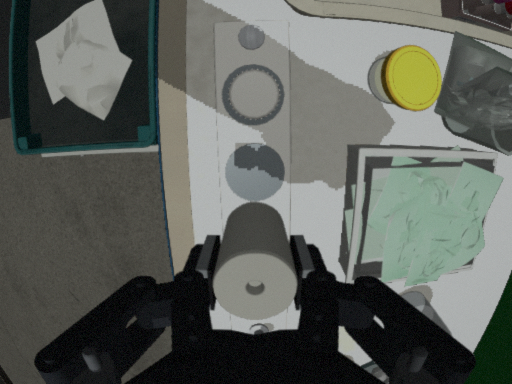

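```bash
python3 - <<'E'
from pp import *
m=np.load("g1.npy",allow_pickle=True).item(); print(bot.get_state()["tcp_pos"],m["position"])
a=cv2.imread("pics/g1.png"); cv2.imwrite("pics/g1z.png",cv2.resize(a[195:340,175:335],None,fx=4,fy=4,interpolation=2))
cv2.imwrite("pics/g1y.png",cv2.resize(a[50:210,205:305],None,fx=3.7,fy=3.7,interpolation=2))
for o in padcent("g1"): print(o)
print(plane(m,255,278,220,True), plane(m,253,94,43,True),plane(m,253,94,7,True))
E
```

```text
[ 567.39204722 -208.00043665  199.95104477] [ 566.83407086 -129.97109505  324.95359233]
(566.5, -209.8, 32.1, array([ 565.8, -216.3], dtype=float32))
[ 567.07166425 -201.80635632  220.        ] [ 565.40464175 -124.71141613   43.        ] [ 565.2221314  -124.03985724    7.        ]
```

View pics/g1z.png

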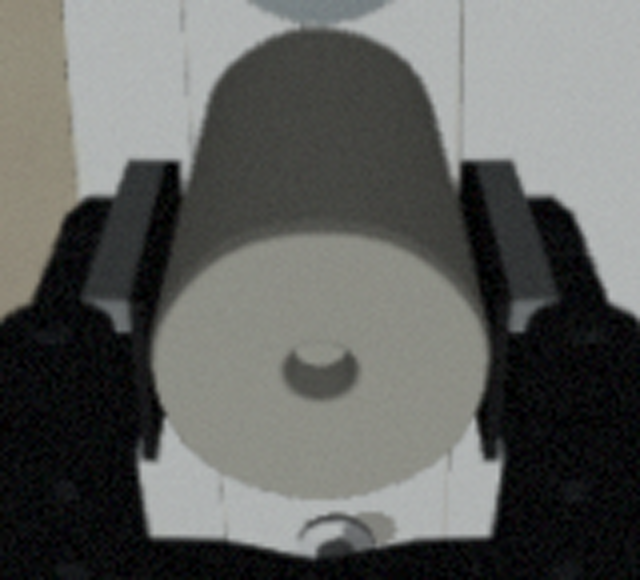

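View pics/g1y.png

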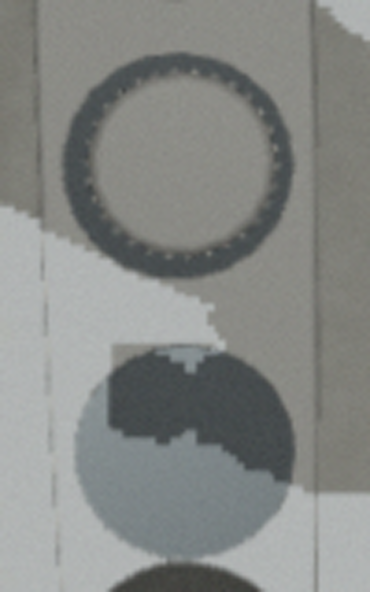

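```bash
python3 - <<'E'
from pp import *
m=np.load("g1.npy",allow_pickle=True).item()
for v in (253,319,286.5): print(plane(m,255,v,219,True)[:2].round(1))
print(PAD,bot.get_state()["tcp_pos"])
E
```

```text
[ 567.1 -190.1]
[ 567.1 -226.3]
[ 567.1 -207. ]
{1: array([ 564.6, -124.1]), 2: array([ 566.89915846, -209.06889943]), 3: array([ 569.19831691, -294.03779886]), 4: array([ 571.49747537, -379.00669829])} [ 567.39204722 -208.00043665  199.95104477]
```

```bash
python3 - <<'E'
from pp import *
place(PAD[2],42,0.8)
snap("wrist","g2")
pick((506.5,78.8),50,np.pi/2,30,200)
goto(PAD[3],230,np.pi/2)
snap("wrist","d1"); print(bot.get_state()["t"],bot.get_state()["tcp_pos"])
E
```

```text
touch True [ 567.23803568 -209.25826446   49.36137994]
30.075
down False [507.09880997  78.81040551  50.60494898]
opening mm 31.11898416254248
lifted 34.6583 30.89001358522124 [-0.66139392 -0.00957809 -1.03352166]
36.125 [ 569.45634558 -292.39939369  229.94156839]
```

View pics/g2.png

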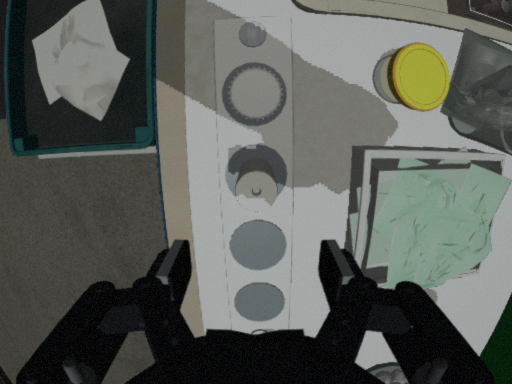

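View pics/d1.png

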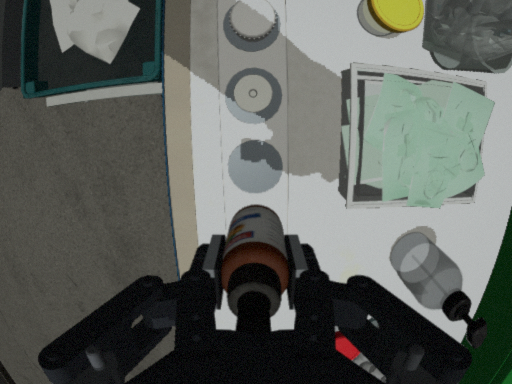

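```bash
python3 - <<'E'
from pp import *
m=np.load("d1.npy",allow_pickle=True).item()
a=cv2.imread("pics/d1.png"); cv2.imwrite("pics/d1z.png",cv2.resize(a[190:340,195:315],None,fx=4,fy=4,interpolation=2))
print(plane(m,255,205,180,True),plane(m,255,m["K"][1,2],0,True))
y0=bot.get_state()["tcp_pos"][1]
for z,r in((180,16.5),(242,16.5),(257,12)): print([np.round(proj(m,(569.3,-292.4+s*r,z),True),1) for s in (1,-1)])
E
```

```text
[ 569.10905745 -279.16066422  180.        ] [ 569.33447064 -328.11624634    0.        ]
[array([255.3, 200.1]), array([255.2, 246.9])]
[array([255.6, 247.8]), array([255.4, 306.8])]
[array([255.7, 275.9]), array([255.5, 320.6])]
```

View pics/d1z.png

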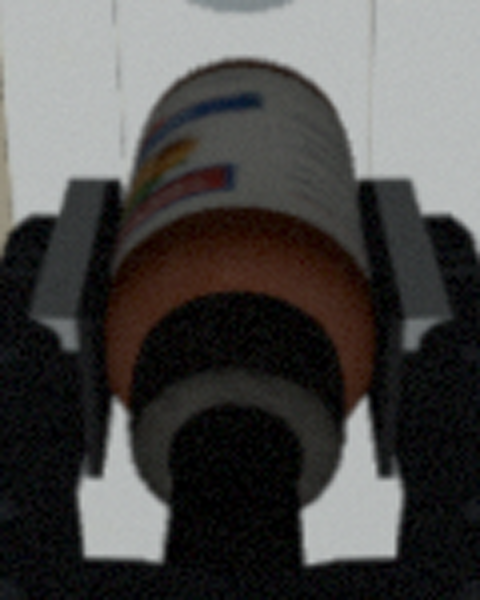

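```bash
python3 - <<'E'
from pp import *
place(PAD[3]+[0,2.8],50,0.75)
snap("wrist","d2")
pick((508.5,356),100,np.pi/2,45,290)
goto(PAD[4],320,np.pi/2)
bot.dwell(0.2)
snap("wrist","s1"); print(bot.get_state()["t"],bot.get_state()["tcp_pos"])
E
```

```text
touch True [ 569.69169476 -291.38638785   57.20886706]
39.5833
down False [509.02589064 356.27938292 100.77821323]
opening mm 51.90859448812747
lifted 45.8833 51.958653555562115 [ 0.94128156  0.48151742 -1.45203698]
48.7417 [ 571.79971513 -378.48041396  320.0265892 ]
```

View pics/d2.png

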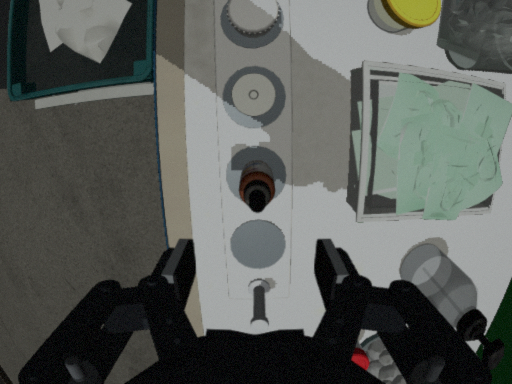

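View pics/s1.png

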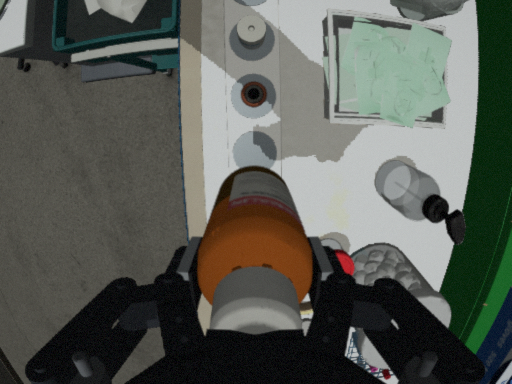

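```bash
python3 - <<'E'
from pp import *
m=np.load("s1.npy",allow_pickle=True).item()
a=cv2.imread("pics/s1.png"); cv2.imwrite("pics/s1z.png",cv2.resize(a[70:200,185:325],None,fx=4.4,fy=4.4,interpolation=2))
for z in (220,225): print(np.round(proj(m,(571.8,-378.5+26.5,z),True),1))
for o in padcent("s1"): print(o)
print(PAD)
E
```

```text
[255.  166.8]
[255.  168.3]
(570.8, -380.0, 32.2, array([ 569.2, -374.8], dtype=float32))
{1: array([ 564.6, -124.1]), 2: array([ 566.89915846, -209.06889943]), 3: array([ 569.19831691, -294.03779886]), 4: array([ 571.49747537, -379.00669829])}
```

View pics/s1z.png

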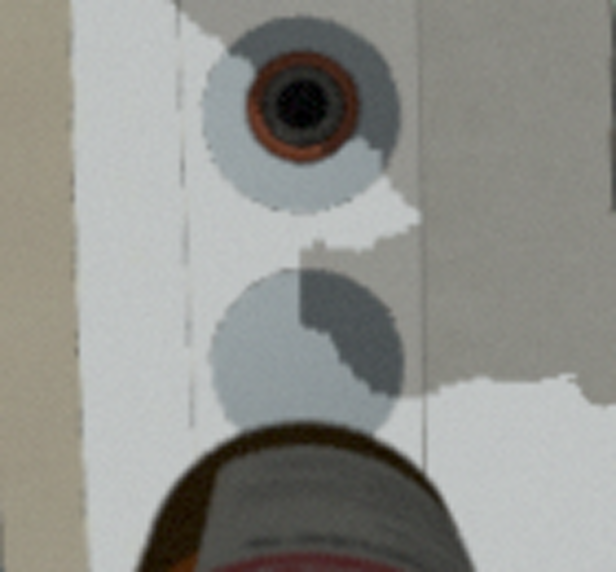

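```bash
python3 - <<'E'
from pp import *
place(PAD[4]+[-0.2,-0.3],100,1.0)
bot.move_ptp([430,-200,330],[np.pi,0,np.pi]); bot.dwell(0.3)
snap("wrist","f1"); snap("side","f2"); snap("top","f3")
for o in padcent("f1"): print(o)
b=cv2.imread("pics/f2.png"); cv2.imwrite("pics/f2z.png",cv2.resize(b[150:310,200:340],None,fx=3.7,fy=3.7,interpolation=2))
print(bot.get_state()["t"])
E
```

```text
touch True [ 571.47717556 -379.50506214  107.57097089]
52.5333
54.3
```

View pics/f1.png

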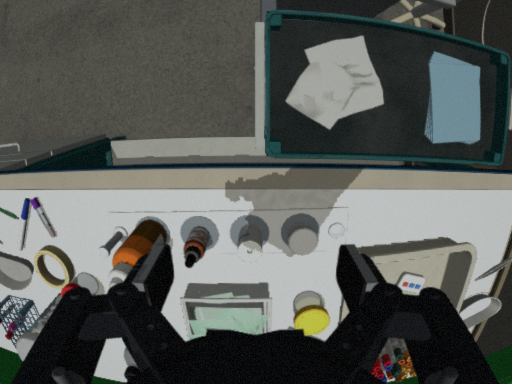

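View pics/f2z.png

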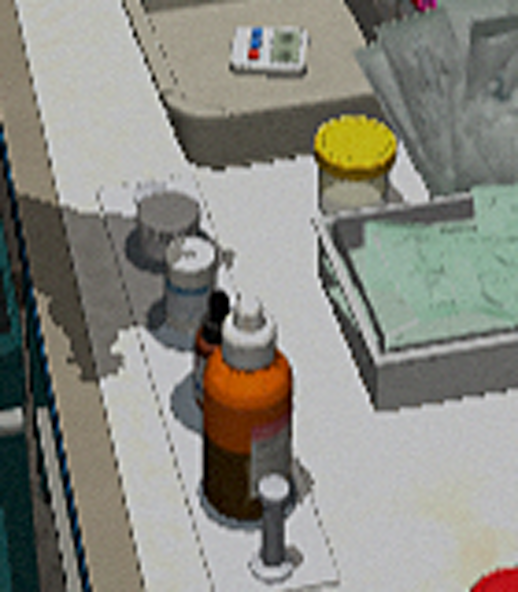

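View pics/f3.png

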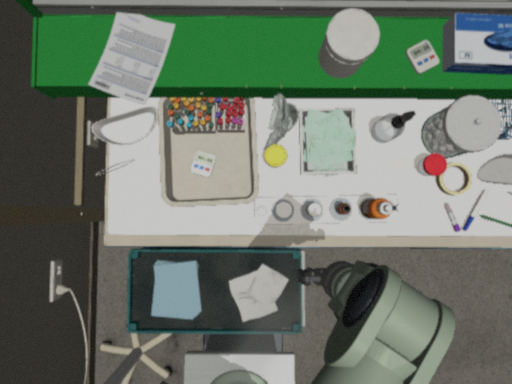

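All four stand on their pads in the right order, the cup is unmoved, and the gripper is clear. I'm handing the job in.

```bash
python3 -c "
from bench import bot
s=bot.get_state();print(s['t'],s['contact_force']);print(bot.sign_off())"
```

```text
54.3 [ 0.43730742  0.85083485 -0.11234547]
the job is handed in; nothing more can be done
None
```

I set all four things upright on the grey pads and handed the job in at 54 s of the 118 s allowed. From the post end they run: squeeze bottle (pad 4), dropper bottle (pad 3), gauze roll (pad 2), ointment jar (pad 1).

**Final checks:** the last wrist, side and top pictures show all four standing in that order. The specimen cup looks to be where it started, and the gripper is clear of everything.

**Centring:** wrist views from above show the jar and the dropper sitting concentric with their pads. The gauze looks centred to within a few millimetres by eye. The squeeze bottle has no overhead close-up after release. I relied on its in-hand check, which was within about 1 mm of expected, and on the final pictures.

**Disagreements:**
- The top camera read about 4 mm lower in y than the wrist camera. I used the wrist camera because its views from opposite sides agreed on the pad positions.
- The dropper sat about 3 mm off in the grip, so I shifted its placing to correct for that.
- My pad-finding routine returned nothing on the last wrist picture because the pads were covered. The final centring check is therefore visual, not measured.

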